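Put away the microscope bench's stains, dish and slide box

TASK

Tidy the microscope bench: stand the red-capped stain bottle upright in the red drip cup and the blue-capped one in the blue drip cup, lay the yellow culture dish flat inside the yellow ring on the round mat, and lay the green slide box flat inside the green outline on the rectangular mat, lined up with it. Lower each one into place rather than dropping it, in any order, and leave the beaker and the orange-capped jar where they stand.

Things in the scene. Friction and masses are not known exactly. Their poses are not given: they have to be found in the camera images.
- red_bottle_mid (a point): Small round stain bottle, loose and standing upright: black, white label band, red screw cap and red stripe; body 32 mm across up to 42 mm, then a neck 18 mm across and a cap 23 mm across from 49 to 62 mm, with a 10 mm nub on top; 66 mm tall in all, about 60 g. This point is on its axis, half-way up (33 mm above its underside); z points up to the cap.
- blue_bottle_mid (a point): Small round stain bottle, loose and standing upright: black, white label band, blue screw cap and blue stripe; body 32 mm across up to 42 mm, then a neck 18 mm across and a cap 23 mm across from 49 to 62 mm, with a 10 mm nub on top; 66 mm tall in all, about 60 g. This point is on its axis, half-way up (33 mm above its underside); z points up to the cap.
- dish_mid (a point): Closed culture dish, yellow under a clear lid, loose and lying flat: a plain rigid disc 60 mm across and 15 mm high, about 40 g. This point is at its centre, 7.5 mm above its underside; z points up through the lid.
- slide_box_mid (a point): Closed box for microscope slides, green with a white label on top and a dark seam, loose and lying flat, rigid: 84 mm long (x), 34 mm wide (y), 30 mm high (z), about 90 g. This point is at its centre, 15 mm above its underside; x runs along its length, z up.
- red_cup: Low round drip cup, all red, fixed to the bench: 62 mm across outside, 54 mm inside, inner floor 3 mm and rim 9 mm above the bench, open on top. Origin: centre of its underside, on the bench; z up. Place of the red-capped bottle.
- blue_cup: Low round drip cup, all blue, fixed to the bench: 62 mm across outside, 54 mm inside, inner floor 3 mm and rim 9 mm above the bench, open on top. Origin: centre of its underside, on the bench; z up. Place of the blue-capped bottle.
- dish_mat: Round flat dark rubber mat fixed to the bench, 100 mm across, 4 mm thick, no rim, with a flat printed yellow ring (82 mm inside, 94 mm outside) centred on it. Origin: centre of its underside, on the bench; z up. Place of the dish.
- box_mat: Rectangular flat dark rubber mat fixed to the bench, 120 mm (x) by 70 mm (y), 4 mm thick, no rim, with a flat printed green outline (inside 106 by 56 mm) centred on it. Origin: centre of its underside, on the bench; x runs along its length, z up. Place of the slide box, its length along the mat's x, either way round.
- beaker_mid (a point): Bystander, to be left alone: empty greenish glass beaker, loose, 56 mm across the rim, 70 mm tall. This point is on its axis, 35 mm above the bench.
- jar_mid (a point): Bystander, to be left alone: amber jar with an orange cap, loose, 56 mm across, 75 mm tall. This point is on its axis, 37.5 mm above the bench.

How it is judged:
At the end, for the whole second after the job is handed in: Bottles in the cups of their colours, dish on the round mat, slide box on the rectangular one: each centre within 12 mm of its place's centre, resting on it (height within 4 mm), upright or flat within 0.12 rad, at rest; the box's length within 0.2 rad of the mat's, either way round (horizontal distance between red_bottle_mid and red_cup below 0.012 m and z of red_bottle_mid in the frame of red_cup between 0.032 and 0.04 m and angle between each of red_bottle_mid, blue_bottle_mid, dish_mid, slide_box_mid's own z axis and vertical below 0.12 rad and linear speed of each of red_bottle, blue_bottle, dish, slide_box below 0.02 m/s and horizontal distance between blue_bottle_mid and blue_cup below 0.012 m and z of blue_bottle_mid in the frame of blue_cup between 0.032 and 0.04 m and horizontal distance between dish_mid and dish_mat below 0.012 m and z of dish_mid in the frame of dish_mat between 0.0075 and 0.0155 m and horizontal distance between slide_box_mid and box_mat below 0.012 m and z of slide_box_mid in the frame of box_mat between 0.015 and 0.023 m and angle between the x axis of slide_box_mid and the x axis of box_mat, either way round below 0.2 rad); the robot touches nothing.
It fails at once if the beaker is moved more than 25 mm or tipped (distance of beaker_mid from where it was at the start of the episode above 0.025 m or angle between beaker_mid's own z axis and vertical above 0.3 rad).
It fails at once if the jar is moved more than 25 mm or tipped (distance of jar_mid from where it was at the start of the episode above 0.025 m or angle between jar_mid's own z axis and vertical above 0.3 rad).
It fails at once if a thing is dropped or thrown (moves faster than 0.7 m/s, a fall of about 25 mm, out of the fingers) ((linear speed of red_bottle above 0.7 m/s and contact force between the fingers and red_bottle below 0.05 N) or (linear speed of blue_bottle above 0.7 m/s and contact force between the fingers and blue_bottle below 0.05 N) or (linear speed of dish above 0.7 m/s and contact force between the fingers and dish below 0.05 N) or (linear speed of slide_box above 0.7 m/s and contact force between the fingers and slide_box below 0.05 N)).
It also fails if it takes over 107 s, if anything falls off the work surface, if the arm or the gripper's body presses on something with over 40 N, if the wrist force passes 120 N, or if a joint passes its speed limit or range.

ROBOT

A 6-joint arm with a two-finger parallel gripper is mounted at the origin on the work surface. World frame = base frame: x ahead of the robot, y to its left, z up, the work surface at z = 0. Lengths are in m, angles in rad, forces in N, time in s.
With the tool pointing down it reaches from about 0.35 to 0.875 m from the base axis. Payload 4.2 kg.
Tool frame: the origin (TCP) lies midway between the tips of the shut fingers; the grasp point (between the pads) lies 19 mm behind it (grip_depth is the distance from the TCP to the grasp point, in m); z points along the fingers, y is the direction in which the jaws open and shut (so a half turn about z gives the same grasp; the last joint's range is limited). The gripper opens to 87 mm and grips with 3 to 60 N. Pads are 19 mm wide; open, the fingers measure 117 mm over their backs; the gripper's body (75 mm by 190 mm) begins 51 mm behind the grasp point.
Start: joints at [1.439, 0.385, 0.008, 0, -1.194, -0.259], TCP at [0.238, 0.578, 0.194] pointing down, gripper open.
Joint ranges: [-3.14, 3.14], [-1.21, 2.06], [-1.07, 1.41], [-3.16, 2.05], [-2.99, -0.16], [-3.1, 3.1]. Speed limits (rad/s): [2.79, 2.79, 3.14, 3.14, 3.14, 3.14].

INTERFACE

Orientations are given as a rotation vector (axis times angle).
In Python, from station import * gives the robot as it stands. The module is installed in compiled form; this text tells all that it offers.
- The arm moves only by the tool step_arm, never from a script. Its argument "motion" is text: rows parted by semicolons, each of 7 numbers parted by spaces: the turn, a rotation vector about the tool's x, y, z in rad, then the shift along the tool's x, y, z in cm, then the closure, from 0 (fully open) to 1 (shut). In form: wx wy wz tx ty tz jaw; .... A call has 1 to 20 rows; each row is the pose to reach, as a shift and turn from the pose commanded when the call began, along the tool's axes at that moment; what a row does not reach only later rows make up. A row lasts 1/10 s, in which the tool goes at most 50 mm and 8.59 degrees, less where a joint would pass 70% of its speed; a pose out of reach is approached as far as the arm can. A call with a gripper value outside its range is refused whole. The fingers move at their own pace and stop on an object; the grip force is fixed at half the most. Time passes only in rows, so rows that repeat a pose let the fingers close. It gives the time, the measured TCP pose, the force and the opening at its end, in the units of the state.
- sense(): the state, without advancing time (a new reading comes with each control period).
- camera(name): name is "scene" or "side" or "wrist"; returns the picture (400x640x3 uint8, red, green, blue); there is no depth.
- get_calibration(name): a dict with "intrinsics" (3x3 intrinsics, pixels), "dist_coeffs" ([k1, k2, p1, p2, k3] as OpenCV has them; the pictures are not rectified), "world_from_camera" (4x4, takes a point from camera to world coordinates). Camera axes: x right, y down, z forward; pixel columns grow to the right and rows downward; lengths in m; the calibration is good to about 2 mm. A picture is of the moment at which its call begins: read the wrist's pose just before it. get_calibration takes no time and is no camera call; for the wrist camera it gives the pose at the moment of the call.
- hand_in(): hands the job in, once; it reports no verdict.
Trained networks look in the newest picture that a camera, given by its name, has taken for a name from the list of things; names that differ only in an ending like _2 or _b are one class to them, and where a whole thing is asked for, a point or a joint stands for the part that bears it (a point fixed in the world has none). Each returns a list of dicts, best first, with "conf" (0 to 1); they miss things now and then, are a little off and sometimes report something else, mostly with a low value. They report only what shows in the picture. A call takes as long as a camera call.
- cut_out(camera, query): "pixels" (400x640 bool, what is visible of it) and "rect" ([left, top, width, height] in pixels, round what is visible of it).
- place_of(camera, query): "uv" ([column, row] in pixels: a listed point, or the origin of a listed thing).
The state is a dict: "t": time; "joint_pos": joint angles; "dq": joint speeds; "tau": joint torques, N m; "position": TCP position; "tool_rot": TCP orientation; "contact_force": force on the tool from outside, world axes, zero at the start; "wrist_torque": the same for the moment, N m; "gripper_width": finger opening in m.
Only numpy, scipy, OpenCV 4.12 (cv2) and the standard library are available. Lean on these libraries where they do the work, as an engineer would, in place of code of your own. Each camera call takes 0.05 s, during which the arm holds its last target. There are 200 camera calls.

## Working session

There is one attempt and no reset: what is moved stays moved. The work goes in short steps, Python scripts to look and compute and a tool call to move; the robot and the scene stay as the last step left them, time stands still between calls to the robot, and variables do not carry over. Pictures are saved under pics/ and viewed, about 12 in all and at most 16, crops included, and the job is handed in when it is done.

Besides the shell and the picture viewer there is one more tool, called after "Request:" by a JSON object that holds its "op" and its "data". step_arm: Moves the arm, as the interface text tells. Its arguments: {"type":"object","properties":{"motion":{"type":"string"}},"required":["motion"]}

```bash
mkdir -p pics
cat > h.py <<'E'
from station import *
import numpy as np, cv2
from scipy.spatial.transform import Rotation as R
def ray(cal,uv):
    K=np.array(cal["intrinsics"]);d=np.array(cal["dist_coeffs"]);T=np.array(cal["world_from_camera"])
    p=cv2.undistortPoints(np.array([[uv]],float),K,d)[0,0]
    return T[:3,3],T[:3,:3]@np.array([p[0],p[1],1])
def onz(cal,uv,z):
    o,r=ray(cal,uv);return o+r*(z-o[2])/r[2]
H=dict(red_bottle_mid=.033,blue_bottle_mid=.033,dish_mid=.0075,slide_box_mid=.015,red_cup=0,blue_cup=0,dish_mat=0,box_mat=0,beaker_mid=.035,jar_mid=.0375)
E
python3 - <<'E'
from h import *
for c in ["scene","side"]:
    im=camera(c);cv2.imwrite(f"pics/{c}0.png",im[...,::-1]);cal=get_calibration(c)
    print(c,np.round(cal["world_from_camera"],3).tolist())
    for q in H:
        for r in place_of(c,q)[:2]:
            print(q,round(r["conf"],2),np.round(r["uv"],1),np.round(onz(cal,r["uv"],H[q]),4))
s=sense();print(s["t"],s["position"],s["tool_rot"],s["gripper_width"],s["contact_force"])
E
```

```text
scene [[-0.885, 0.256, -0.389, 1.039], [0.465, 0.482, -0.743, 0.956], [-0.003, -0.838, -0.545, 0.764], [0.0, 0.0, 0.0, 1.0]]
red_bottle_mid 0.69 [307.5 162.1] [ 0.4399 -0.3005  0.033 ]
blue_bottle_mid 0.67 [266.9 178.2] [ 0.6231 -0.2582  0.033 ]
dish_mid 0.66 [354.3 221.1] [0.4642 0.0827 0.0075]
slide_box_mid 0.77 [344.7 273.7] [0.6164 0.2811 0.015 ]
red_cup 0.71 [280.2 213.5] [ 0.6506 -0.0758  0.    ]
blue_cup 0.61 [307.8 243.7] [0.6394 0.1064 0.    ]
blue_cup 0.53 [359.4 221.9] [0.4465 0.0854 0.    ]
dish_mat 0.77 [325.  194.7] [ 0.4666 -0.1084  0.    ]
box_mat 0.69 [398.8 260.7] [0.4474 0.2941 0.    ]
beaker_mid 0.5 [263.2 151.7] [ 0.5593 -0.4622  0.035 ]
beaker_mid 0.25 [279.6 210.8] [ 0.6642 -0.0432  0.035 ]
jar_mid 0.89 [394.3 301.9] [0.5743 0.4404 0.0375]
side [[0.841, -0.312, 0.443, 0.128], [-0.541, -0.505, 0.672, -0.665], [0.014, -0.805, -0.593, 0.642], [0.0, 0.0, 0.0, 1.0]]
red_bottle_mid 0.97 [346.5 300. ] [ 0.4448 -0.2869  0.033 ]
blue_bottle_mid 0.71 [411.5 264. ] [ 0.621  -0.2836  0.033 ]
dish_mid 0.65 [268.1 206.5] [0.4634 0.0917 0.0075]
slide_box_mid 0.71 [284.5 160.6] [0.6086 0.266  0.015 ]
red_cup 0.59 [361.4 220.9] [ 0.6446 -0.0804  0.    ]
blue_cup 0.61 [320.7 190.4] [0.6291 0.0892 0.    ]
dish_mat 0.75 [310.5 254.9] [ 0.468  -0.1158  0.    ]
box_mat 0.59 [236.9 177.3] [0.4523 0.2778 0.    ]
box_mat 0.27 [348.4 305.7] [ 0.4568 -0.2802  0.    ]
beaker_mid 0.73 [447.5 319. ] [ 0.5777 -0.4264  0.035 ]
jar_mid 0.58 [251.1 133.5] [0.5803 0.4476 0.0375]
1.1 [0.23802582 0.57787402 0.19426665] [-3.08177920e+00  6.09943279e-01  6.41026544e-06] 0.08707190414446109 [ 0.18004141 -0.47138566  0.20575789]
```

View pics/side0.png

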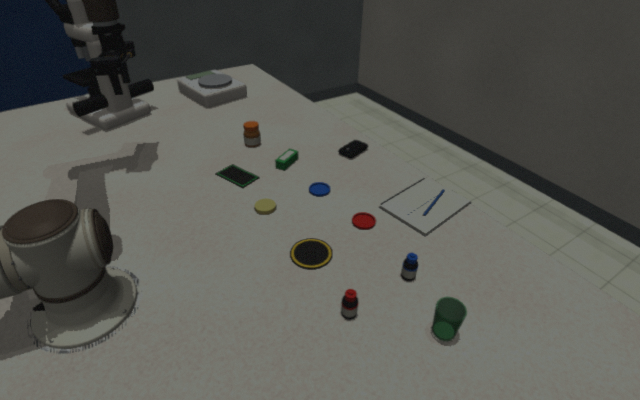

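View pics/scene0.png

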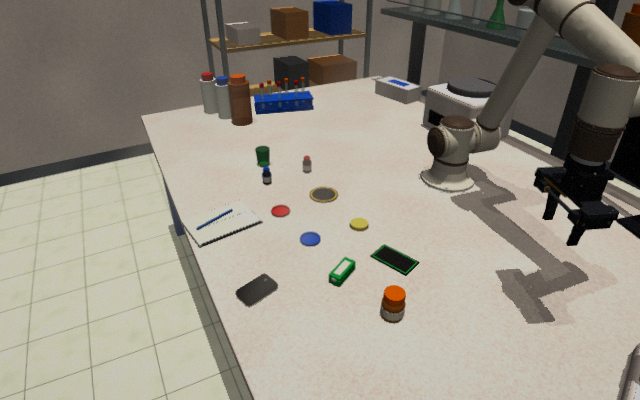

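```bash
cat >> h.py <<'E'
def go(p,yaw,s=None,from_=None):
    """print shift/turn in tool axes (cm, rad) to world TCP p with tool-down yaw of tool x"""
    s=s or sense();r=R.from_rotvec(s["tool_rot"])
    g=R.from_matrix(np.array([[np.cos(yaw),np.sin(yaw),0],[np.sin(yaw),-np.cos(yaw),0],[0,0,-1]]))
    d=np.array(p)-s["position"]
    w=(r.inv()*g).as_rotvec();t=r.inv().apply(d)*100
    n=max(np.linalg.norm(d)/.05,np.linalg.norm(w)/.15)
    print("row",np.round(w,3),np.round(t,2),"n>=",round(n,1))
def yaw():
    x=R.from_rotvec(sense()["tool_rot"]).as_matrix()[:,0];return np.arctan2(x[1],x[0])
E
python3 - <<'E'
from h import *
T=np.array(get_calibration("wrist")["world_from_camera"]);s=sense()
r=R.from_rotvec(s["tool_rot"]);print("cam in tool",r.inv().apply(T[:3,3]-s["position"]),"axes\n",np.round(r.as_matrix().T@T[:3,:3],2), get_calibration("wrist")["intrinsics"], yaw())
go([.53,.25,.38],yaw()); go([.53,.25,.38],0);go([.5,.2,.38],0)
# box orientation rough
for c in ["scene","side"]:
    camera(c);cal=get_calibration(c)
    for q,z in [("slide_box_mid",.02),("box_mat",.004)]:
        m=cut_out(c,q)[0]["pixels"];v,u=np.nonzero(m)
        P=np.array([onz(cal,(a,b),z)[:2] for a,b in zip(u,v)])
        rc=cv2.minAreaRect(P.astype(np.float32)*1000);e,V=np.linalg.eigh(np.cov(P.T));print(c,q,rc,np.arctan2(V[1,1],V[0,1]))
E
```

```text
cam in tool [ 0.0758896   0.00071916 -0.19072022] axes
 [[-0.   -0.96 -0.28]
 [ 1.   -0.   -0.  ]
 [ 0.   -0.28  0.96]] [[321.29692345   0.         319.62561011]
 [  0.         321.29692345 197.3875939 ]
 [  0.           0.           1.        ]] -0.3907879875901766
row [-0.  0. -0.] [ 39.49  19.19 -18.57] n>= 9.5
row [-0.     0.    -0.391] [ 39.49  19.19 -18.57] n>= 9.5
row [-0.     0.    -0.391] [ 38.62  24.96 -18.57] n>= 9.9
scene slide_box_mid ((619.7132568359375, 271.48028564453125), (105.7640380859375, 46.68273162841797), 29.378767013549805) -2.5405386546019826
scene box_mat ((457.3191833496094, 282.5516052246094), (74.04261016845703, 124.46243286132812), 20.80330467224121) 1.8705834069236593
side slide_box_mid ((617.0562744140625, 266.1751708984375), (126.24199676513672, 60.27263641357422), 32.488555908203125) -2.4171632990975196
side box_mat ((453.94439697265625, 282.1317138671875), (72.71253967285156, 126.02120971679688), 18.7010440826416) 1.8503126969333505
```

Request:
{"op": "step_arm", "data": {"motion": "0 0 -0.39 38.6 25 -12 0;0 0 -0.39 38.6 25 -12 0;0 0 -0.39 38.6 25 -12 0;0 0 -0.39 38.6 25 -12 0;0 0 -0.39 38.6 25 -12 0;0 0 -0.39 38.6 25 -12 0;0 0 -0.39 38.6 25 -12 0;0 0 -0.39 38.6 25 -12 0;0 0 -0.39 38.6 25 -12 0;0 0 -0.39 38.6 25 -12 0;0 0 -0.39 38.6 25 -12 0;0 0 -0.39 38.6 25 -12 0"}}

```text
t: 2.6
position: [0.4997, 0.1994, 0.3141]
tool_rot: [-3.141, 0.003, 0.001]
contact_force: [0.2, 0.5, -0.5]
gripper_width: 0.0872
```

```bash
cat >> h.py <<'E'
def look(name,qs=H,rects=(("slide_box_mid",.03),("box_mat",.004))):
    im=camera("wrist");cal=get_calibration("wrist");cv2.imwrite(f"pics/{name}.png",im[...,::-1])
    for q in qs:
        for r in place_of("wrist",q)[:1]:
            print(q,round(r["conf"],2),np.round(r["uv"],1),np.round(onz(cal,r["uv"],H[q]),4))
    for q,z in rects:
        c=cut_out("wrist",q)
        if c:
            cn,_=cv2.findContours(c[0]["pixels"].astype(np.uint8),0,1);cn=max(cn,key=len)
            P=np.array([onz(cal,p[0],z)[:2] for p in cn])*1000
            print(q,"rect",np.round(np.hstack(cv2.minAreaRect(P.astype(np.float32))),1),round(c[0]["conf"],2))
E
python3 - <<'E'
from h import *
s=sense();print(s["t"],s["position"],yaw())
look("w1")
E
```

```text
2.6 [0.49968158 0.1993785  0.31406208] -0.0021576322987057616
dish_mid 0.8 [382.7 183.1] [0.4545 0.0996 0.0075]
slide_box_mid 0.79 [270.6  76. ] [0.6138 0.2697 0.015 ]
red_cup 0.66 [516.3  58.2] [ 0.6382 -0.0851  0.    ]
blue_cup 0.73 [393.7  69. ] [0.6243 0.0912 0.    ]
dish_mat 0.74 [515.7 174.9] [ 0.4658 -0.1134  0.    ]
box_mat 0.78 [267.5 184.1] [0.4513 0.2841 0.    ]
jar_mid 0.82 [142.9 103.6] [0.576  0.4458 0.0375]
slide_box_mid rect [615.  268.2  87.   36.1  29.8] 0.95
box_mat rect [452.7 282.9  71.3 120.8  20. ] 0.67
```

View pics/w1.png

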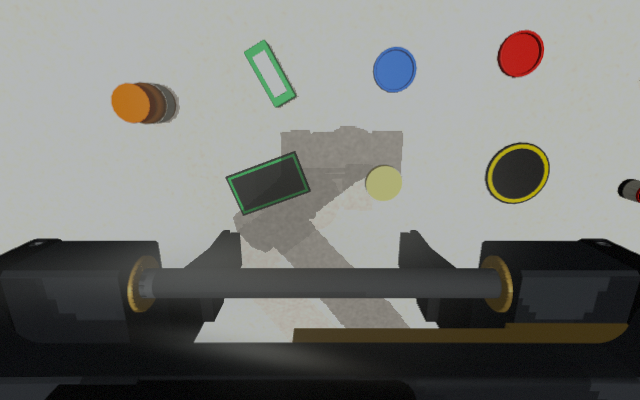

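Run:
```python
from h import *
print(sense()["joint_pos"])
go([.615,.268,.14],.51)
```

```text
[ 6.81886452e-01  1.73600365e-01  1.16099593e-02 -8.35926196e-06
 -1.40890080e+00  8.88289279e-01]
row [ 0.     0.    -0.511] [11.53 -6.83 17.42] n>= 4.4
```

Request:
{"op": "step_arm", "data": {"motion": "0 0 -0.51 11.5 -6.8 17.4 0;0 0 -0.51 11.5 -6.8 17.4 0;0 0 -0.51 11.5 -6.8 17.4 0;0 0 -0.51 11.5 -6.8 17.4 0;0 0 -0.51 11.5 -6.8 17.4 0;0 0 -0.51 11.5 -6.8 17.4 0;0 0 -0.51 11.5 -6.8 17.4 0;0 0 -0.51 11.5 -6.8 17.4 0"}}

```text
t: 4.05
position: [0.6152, 0.2678, 0.1427]
tool_rot: [-3.039, -0.791, -0.005]
contact_force: [0.0, 0.2, 0.2]
gripper_width: 0.0869
```

Run:
```python
from h import *
s=sense();print(s["t"],s["position"],yaw())
look("w2",["slide_box_mid","blue_cup"],[("slide_box_mid",.03)])
```

```text
4.05 [0.61522973 0.26776023 0.14267226] 0.5093652384289205
slide_box_mid 0.95 [317.  179.1] [0.6167 0.2718 0.015 ]
blue_cup 0.83 [457.3 249.8] [0.6194 0.092  0.    ]
slide_box_mid rect [617.8 269.6  85.5  33.7  28.9] 0.7
```

View pics/w2.png

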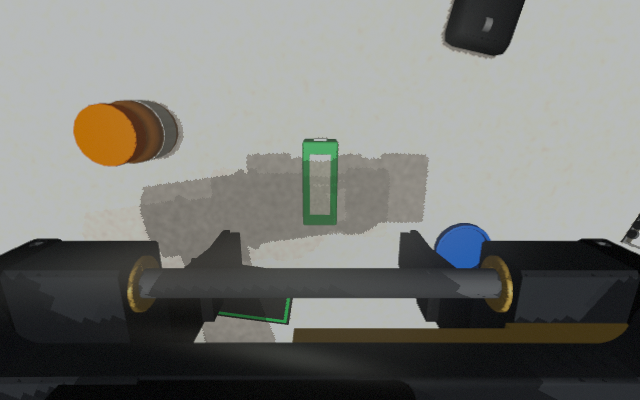

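Request:
{"op": "step_arm", "data": {"motion": "0 0 0 0.3 -0.1 5 0;0 0 0 0.3 -0.1 10 0;0 0 0 0.3 -0.1 12.5 0;0 0 0 0.3 -0.1 13.8 0;0 0 0 0.3 -0.1 13.8 0;0 0 0 0.3 -0.1 13.8 0;0 0 0 0.3 -0.1 13.8 1;0 0 0 0.3 -0.1 13.8 1;0 0 0 0.3 -0.1 13.8 1;0 0 0 0.3 -0.1 13.8 1;0 0 0 0.3 -0.1 13.8 1;0 0 0 0.3 -0.1 13.8 1;0 0 0 0.3 -0.1 13.8 1;0 0 0 0.3 -0.1 13.8 1"}}

```text
t: 5.65
position: [0.617, 0.2699, 0.0023]
tool_rot: [3.04, 0.791, 0.0]
contact_force: [0.6, -0.4, 0.8]
gripper_width: 0.0309
```

Run:
```python
from h import *
print(yaw());go([.452,.283,.09],1.92-np.pi)
```

```text
0.5093324235113487
row [ 0.    -0.     1.731] [-13.76  -9.19  -8.77] n>= 11.5
```

Request:
{"op": "step_arm", "data": {"motion": "0 0 0 0 0 -3 1;0 0 0 0 0 -6 1;0 0 1.73 -13.8 -9.2 -8.8 1;0 0 1.73 -13.8 -9.2 -8.8 1;0 0 1.73 -13.8 -9.2 -8.8 1;0 0 1.73 -13.8 -9.2 -8.8 1;0 0 1.73 -13.8 -9.2 -8.8 1;0 0 1.73 -13.8 -9.2 -8.8 1;0 0 1.73 -13.8 -9.2 -8.8 1;0 0 1.73 -13.8 -9.2 -8.8 1;0 0 1.73 -13.8 -9.2 -8.8 1;0 0 1.73 -13.8 -9.2 -8.8 1;0 0 1.73 -13.8 -9.2 -8.8 1;0 0 1.73 -13.8 -9.2 -8.8 1;0 0 1.73 -13.8 -9.2 -8.8 1;0 0 1.73 -13.8 -9.2 -8.8 1"}}

```text
t: 7.25
position: [0.4516, 0.283, 0.0903]
tool_rot: [-2.576, 1.798, -0.0]
contact_force: [0.1, 0.6, 0.4]
gripper_width: 0.0004
```

Run:
```python
from h import *
s=sense();print(s["t"],s["position"],yaw(),s["gripper_width"])
look("w3",["slide_box_mid","box_mat","blue_cup","dish_mid"],[("box_mat",.004)])
```

```text
7.25 [0.4515864  0.28298632 0.09032058] -1.21904495957203 0.0003797680206288793
slide_box_mid 0.74 [129.1 109.8] [0.6184 0.2673 0.015 ]
box_mat 0.96 [314.9 193. ] [0.4548 0.285  0.    ]
box_mat rect [455.6 275.9  70.7 107.1  20.7] 0.9
```

View pics/w3.png

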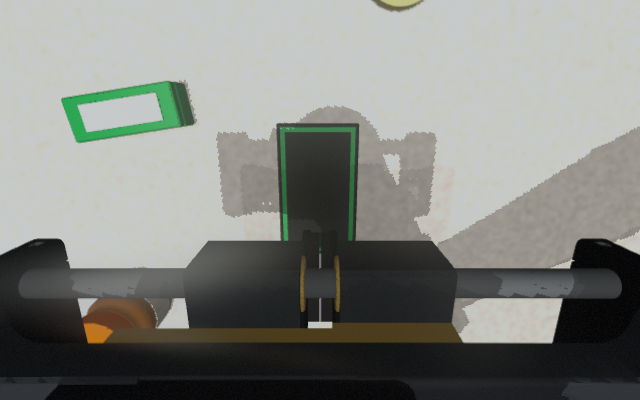

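Run:
```python
from h import *
go([.617,.27,.13],.51)
```

```text
row [-0.   -0.   -1.73] [  6.9  -15.09  -3.97] n>= 11.5
```

Request:
{"op": "step_arm", "data": {"motion": "0 0 0 0 0 -4 0;0 0 -1.73 6.9 -15.1 -4 0;0 0 -1.73 6.9 -15.1 -4 0;0 0 -1.73 6.9 -15.1 -4 0;0 0 -1.73 6.9 -15.1 -4 0;0 0 -1.73 6.9 -15.1 -4 0;0 0 -1.73 6.9 -15.1 -4 0;0 0 -1.73 6.9 -15.1 -4 0;0 0 -1.73 6.9 -15.1 -4 0;0 0 -1.73 6.9 -15.1 -4 0;0 0 -1.73 6.9 -15.1 -4 0;0 0 -1.73 6.9 -15.1 -4 0;0 0 -1.73 6.9 -15.1 -4 0;0 0 -1.73 6.9 -15.1 -4 0;0 0 -1.73 6.9 -15.1 -4 0"}}

```text
t: 9.05
position: [0.617, 0.2699, 0.1301]
tool_rot: [3.041, 0.789, -0.0]
contact_force: [-0.1, -0.5, -0.1]
gripper_width: 0.0866
```

Run:
```python
from h import *
s=sense();print(s["t"],s["position"],yaw(),s["gripper_width"])
look("w4",["slide_box_mid"],[("slide_box_mid",.03)])
```

```text
9.05 [0.61701594 0.26990428 0.1300979 ] 0.5075228953528412 0.08658452938336077
slide_box_mid 0.83 [320.7 184.6] [0.6177 0.2691 0.015 ]
```

View pics/w4.png

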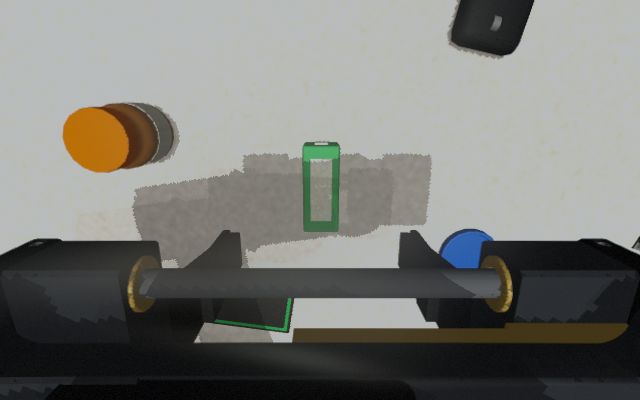

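Request:
{"op": "step_arm", "data": {"motion": "0 0 0 0 0 5 0;0 0 0 0 0 10 0;0 0 0 0 0 12.5 0;0 0 0 0 0 12.6 0;0 0 0 0 0 12.6 0;0 0 0 0 0 12.6 1;0 0 0 0 0 12.6 1;0 0 0 0 0 12.6 1;0 0 0 0 0 12.6 1;0 0 0 0 0 12.6 1;0 0 0 0 0 12.6 1"}}

```text
t: 10.3
position: [0.6171, 0.27, 0.0044]
tool_rot: [-3.04, -0.791, -0.0]
contact_force: [0.6, -0.5, 0.2]
gripper_width: 0.0471
```

Request:
{"op": "step_arm", "data": {"motion": "0 0 0 0 0 0 1;0 0 0 0 0 0 1;0 0 0 0 0 0 1;0 0 0 0 0 0 1;0 0 0 0 0 0 1;0 0 0 0 0 0 1"}}

```text
t: 10.9
position: [0.6171, 0.2699, 0.0042]
tool_rot: [3.04, 0.791, -0.0]
contact_force: [-0.8, 0.4, 0.7]
gripper_width: 0.0024
```

Run:
```python
from h import *
s=sense();print(s["t"],s["position"],s["gripper_width"])
cv2.imwrite("pics/w5.png",camera("wrist")[100:360,120:520,::-1])
```

```text
10.9 [0.61705847 0.26992197 0.00421453] 0.0023700694174533035
```

View pics/w5.png

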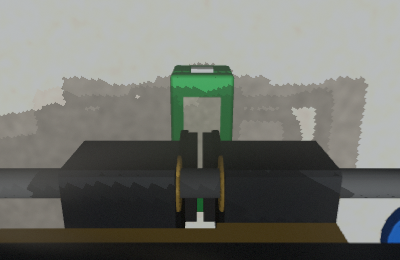

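Run:
```python
from h import *
ims=[]
for c,p in [("scene",(345,270)),("side",(285,160))]:
    im=camera(c);u,v=p;ims.append(cv2.resize(im[v-50:v+40,u-60:u+60,::-1],(480,360),interpolation=cv2.INTER_CUBIC))
cv2.imwrite("pics/m1.png",np.vstack(ims)[:,:])
im=np.hstack(ims);cv2.imwrite("pics/m1.png",cv2.resize(im,(800,300)))
```

```text
(no output)
```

View pics/m1.png

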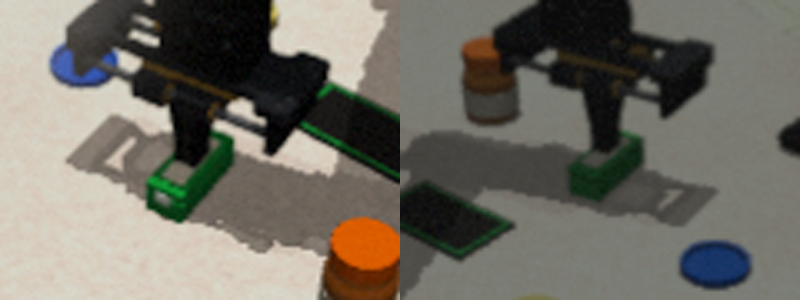

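The fingers ended up shut (2.4 mm) inside the 34 mm wide box. The box didn't move and there was no contact force, and that can't happen with a real grasp. All cameras agree on where the box is, so before I retry it I'll see whether another object grips normally.

Run:
```python
from h import *
go([.458,.095,.14],0)
```

```text
row [-0.    -0.     0.509] [-22.42   7.52 -13.57] n>= 5.5
```

Request:
{"op": "step_arm", "data": {"motion": "0 0 0 0 0 -5 1;0 0 0 0 0 -10 1;0 0 0.51 -22.4 7.5 -13.6 0;0 0 0.51 -22.4 7.5 -13.6 0;0 0 0.51 -22.4 7.5 -13.6 0;0 0 0.51 -22.4 7.5 -13.6 0;0 0 0.51 -22.4 7.5 -13.6 0;0 0 0.51 -22.4 7.5 -13.6 0;0 0 0.51 -22.4 7.5 -13.6 0;0 0 0.51 -22.4 7.5 -13.6 0;0 0 0.51 -22.4 7.5 -13.6 0;0 0 0.51 -22.4 7.5 -13.6 0;0 0 0.51 -22.4 7.5 -13.6 0"}}

```text
t: 12.35
position: [0.4583, 0.0956, 0.1398]
tool_rot: [3.141, -0.001, -0.001]
contact_force: [0.2, 0.7, 0.0]
gripper_width: 0.0803
```

Run:
```python
from h import *
s=sense();print(s["t"],s["position"],yaw(),s["gripper_width"])
look("w6",["dish_mid","dish_mat","blue_cup","red_cup"],[("dish_mid",.015),("dish_mat",.004),("slide_box_mid",.03)])
```

```text
12.35 [0.45829621 0.09564737 0.13979549] -0.00038615479257518 0.08027611883733751
dish_mid 0.95 [318.3 182. ] [0.4569 0.0966 0.0075]
dish_mat 0.89 [523.1 169.3] [ 0.4684 -0.1167  0.    ]
blue_cup 0.82 [324.7   2.9] [0.6224 0.0904 0.    ]
dish_mid rect [ 470.7 -106.2   97.4   94.9   89.8] 0.69
dish_mat rect [ 469.1 -113.2   99.3   97.    90. ] 0.73
slide_box_mid rect [599.2 253.8  60.8  42.   29.2] 0.63
```

Request:
{"op": "step_arm", "data": {"motion": "0 0 0 -0.1 -0.1 5 0;0 0 0 -0.1 -0.1 10 0;0 0 0 -0.1 -0.1 12.5 0;0 0 0 -0.1 -0.1 13.7 0;0 0 0 -0.1 -0.1 13.7 0;0 0 0 -0.1 -0.1 13.7 1;0 0 0 -0.1 -0.1 13.7 1;0 0 0 -0.1 -0.1 13.7 1;0 0 0 -0.1 -0.1 13.7 1;0 0 0 -0.1 -0.1 13.7 1;0 0 0 -0.1 -0.1 13.7 1;0 0 0 -0.1 -0.1 13.7 1;0 0 0 -0.1 -0.1 13.7 1"}}

```text
t: 14.05
position: [0.457, 0.0963, 0.0033]
tool_rot: [3.142, -0.001, 0.0]
contact_force: [-0.2, 0.4, 0.7]
gripper_width: 0.0307
```

Run:
```python
from h import *
go([.467,-.115,.06],0)
```

```text
row [ 0.    -0.    -0.001] [ 1.01 21.13 -5.67] n>= 4.4
```

Request:
{"op": "step_arm", "data": {"motion": "0 0 0 0 0 0 1;0 0 0 0 0 0 1;0 0 0 0 0 0 1;0 0 0 0 0 0 1;0 0 0 0 0 -3 1;0 0 0 0 0 -3 1;0 0 0 0 0 -3 1"}}

```text
t: 14.75
position: [0.4573, 0.0965, 0.0337]
tool_rot: [-3.141, 0.002, -0.002]
contact_force: [-0.5, -0.2, -0.5]
gripper_width: 0.0004
```

Run:
```python
from h import *
s=sense();print(s["t"],s["position"],s["gripper_width"],s["contact_force"],s["wrist_torque"],s["tau"])
a=camera("wrist")[100:360,120:520,::-1]
b=cv2.resize(camera("side")[166:246,208:328,::-1],(390,260))
cv2.imwrite("pics/m2.png",np.hstack([a,b]))
```

```text
14.75 [0.45730912 0.09648818 0.03367497] 0.00043771502216976936 [-0.53714504 -0.22485844 -0.46073318] [-0.03697105  0.07682685  0.02804419] [ 4.22815047e-02 -3.01136398e+01  1.31726843e+01  2.92280450e+00
  1.13247223e-01  6.42080140e-04]
```

View pics/m2.png

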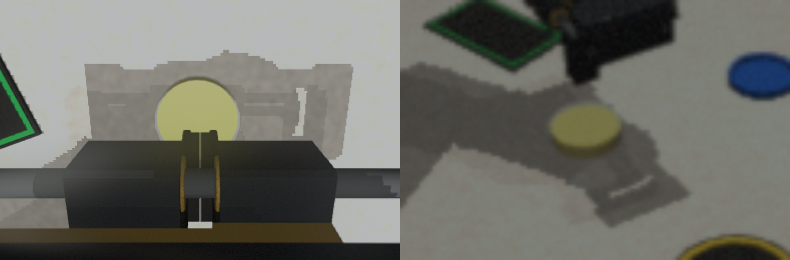

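The fingers went straight through the 60 mm dish as well. I'll try a partial closure just below the dish's size, in case full closure is what skips the contact.

Request:
{"op": "step_arm", "data": {"motion": "0 0 0 0 0 0 0;0 0 0 0 0 0 0;0 0 0 0 0 0 0;0 0 0 0 0 0 0;0 0 0 0 0 0 0;0 0 0 0 0 0 0;0 0 0 0 0 0 0;0 0 0 0 0 0 0;0 0 0 0 0 0 0;0 0 0 0 0 0 0;0 0 0 0 0 0 0;0 0 0 0 0 3 0;0 0 0 0 0 3 0.36;0 0 0 0 0 3 0.36;0 0 0 0 0 3 0.36;0 0 0 0 0 3 0.36;0 0 0 0 0 3 0.36;0 0 0 0 0 3 0.36"}}

```text
t: 16.65
position: [0.4573, 0.0964, 0.0037]
tool_rot: [-3.141, 0.001, -0.001]
contact_force: [-0.4, -0.1, -0.8]
gripper_width: 0.0566
```

Request:
{"op": "step_arm", "data": {"motion": "0 0 0 0 0 0 0.36;0 0 0 2 0 0 0.36;0 0 0 2 0 0 0.36;0 0 0 2 0 0 0.36"}}

```text
t: 17.05
position: [0.4767, 0.0961, 0.003]
tool_rot: [3.141, -0.002, -0.001]
contact_force: [0.3, 0.4, -0.5]
gripper_width: 0.0556
```

Run:
```python
from h import *
s=sense();print(s["t"],s["position"],s["gripper_width"],s["contact_force"])
camera("wrist")
look("w7",["dish_mid"],[])
for c in ["side","scene"]:
    camera(c);cal=get_calibration(c)
    for q in ["dish_mid","slide_box_mid"]:
        for r in place_of(c,q)[:1]: print(c,q,r["conf"],onz(cal,r["uv"],H[q]))
```

```text
17.05 [0.4766754  0.09607514 0.00304896] 0.055562531380831295 [ 0.25250564  0.41394826 -0.54180405]
dish_mid 0.92 [314.3 260.4] [0.4559 0.099  0.0075]
side dish_mid 0.61 [0.45043411 0.09006089 0.0075    ]
side slide_box_mid 0.51 [0.61720356 0.27068365 0.015     ]
scene dish_mid 0.71 [0.45929564 0.09622966 0.0075    ]
scene slide_box_mid 0.61 [0.62054085 0.28663974 0.015     ]
```

The dish doesn't respond to the fingers at all: dragging them 20 mm at 56 mm opening left it where it was. Next I'll try a bottle.

Run:
```python
from h import *
go([.443,-.292,.16],0)
```

```text
row [ 0.     0.    -0.001] [ -3.36  38.83 -15.67] n>= 8.4
```

Request:
{"op": "step_arm", "data": {"motion": "0 0 0 0 0 -5 0;0 0 0 0 0 -10 0;0 0 0 -3.4 38.8 -15.7 0;0 0 0 -3.4 38.8 -15.7 0;0 0 0 -3.4 38.8 -15.7 0;0 0 0 -3.4 38.8 -15.7 0;0 0 0 -3.4 38.8 -15.7 0;0 0 0 -3.4 38.8 -15.7 0;0 0 0 -3.4 38.8 -15.7 0;0 0 0 -3.4 38.8 -15.7 0;0 0 0 -3.4 38.8 -15.7 0;0 0 0 -3.4 38.8 -15.7 0;0 0 0 -3.4 38.8 -15.7 0;0 0 0 -3.4 38.8 -15.7 0"}}

```text
t: 18.9
position: [0.4428, -0.2905, 0.1601]
tool_rot: [-3.141, -0.002, 0.001]
contact_force: [0.5, 0.2, -0.0]
gripper_width: 0.0872
```

Run:
```python
from h import *
s=sense();print(s["t"],s["position"],yaw(),s["gripper_width"])
look("w8",["red_bottle_mid","blue_bottle_mid","red_cup","dish_mat","beaker_mid"],[])
```

```text
18.9 [ 0.44275367 -0.29054541  0.16008616] 0.00106664149597147 0.08722923390348383
red_bottle_mid 0.87 [324.5 181. ] [ 0.4439 -0.2957  0.033 ]
dish_mat 0.59 [158.3 152.3] [ 0.4681 -0.1147  0.    ]
beaker_mid 0.95 [474.1  41.6] [ 0.5724 -0.429   0.035 ]
```

View pics/w8.png

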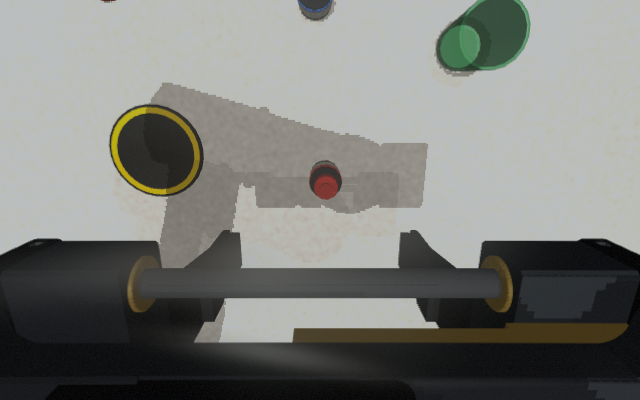

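Request:
{"op": "step_arm", "data": {"motion": "0 0 0 0.1 0.5 0 0;0 0 0 0.1 0.5 5 0;0 0 0 0.1 0.5 10 0;0 0 0 0.1 0.5 13.5 0;0 0 0 0.1 0.5 14.8 0;0 0 0 0.1 0.5 14.8 0;0 0 0 0.1 0.5 14.8 1;0 0 0 0.1 0.5 14.8 1;0 0 0 0.1 0.5 14.8 1;0 0 0 0.1 0.5 14.8 1;0 0 0 0.1 0.5 14.8 1;0 0 0 0.1 0.5 14.8 1;0 0 0 0.1 0.5 14.8 1;0 0 0 0.1 0.5 14.8 1;0 0 0 0.1 0.5 14.8 1;0 0 0 0.1 0.5 14.8 1;0 0 0 0.1 0.5 14.8 1"}}

```text
t: 20.9
position: [0.4438, -0.2967, 0.0123]
tool_rot: [-3.142, 0.001, 0.0]
contact_force: [-0.1, 1.8, 1.5]
gripper_width: 0.0287
```

Run:
```python
from h import *
s=sense();print(s["t"],s["position"],yaw(),s["gripper_width"],s["contact_force"])
b=cv2.resize(camera("side")[250:330,286:406,::-1],(600,400))
cv2.imwrite("pics/m3.png",b)
go([.641,-.082,.1],0)
```

```text
20.9 [ 0.44375829 -0.29668607  0.01226402] -0.0007682204704032523 0.02866623176822526 [-0.10655114  1.75127267  1.54161176]
row [-0.     0.    -0.001] [ 19.71 -21.48  -8.77] n>= 6.1
```

View pics/m3.png

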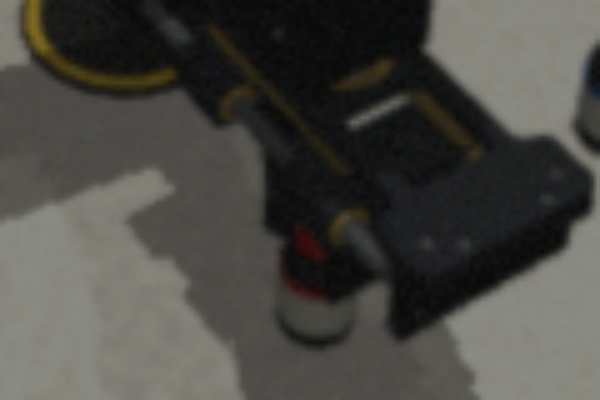

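The bottle stopped the fingers at 28.7 mm, so contact works there. I'll lift it gently and check that it's held.

Request:
{"op": "step_arm", "data": {"motion": "0 0 0 0 0 -1 1;0 0 0 0 0 -2 1;0 0 0 0 0 -4 1;0 0 0 0 0 -6 1;0 0 0 0 0 -8.8 1;0 0 0 0 0 -8.8 1"}}

```text
t: 21.55
position: [0.4468, -0.2981, 0.1052]
tool_rot: [3.138, 0.0, 0.014]
contact_force: [0.7, 0.7, 0.1]
gripper_width: 0.0286
```

Run:
```python
from h import *
s=sense();print(s["t"],s["position"],s["gripper_width"],s["contact_force"])
a=cv2.resize(camera("wrist")[120:340,180:460,::-1],(382,300))
b=cv2.resize(camera("side")[240:330,290:410,::-1],(400,300))
cv2.imwrite("pics/m4.png",np.hstack([a,b]))
```

```text
21.55 [ 0.44675839 -0.29812199  0.10523474] 0.028647583478308262 [0.69602993 0.74127606 0.10827966]
```

View pics/m4.png

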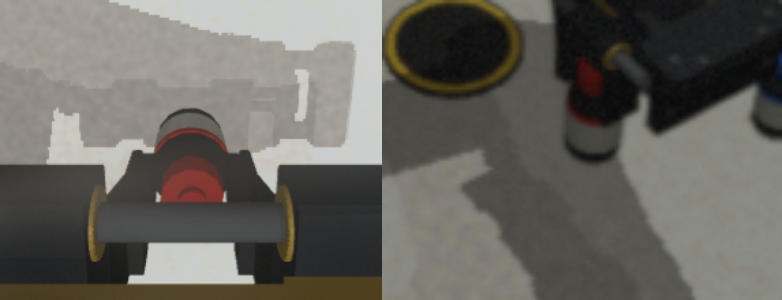

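The red bottle is clearly held and upright. On to the red cup, with a look from above before lowering.

Run:
```python
from h import *
go([.60,-.083,.15],0)
```

```text
row [ 0.    -0.002 -0.001] [ 15.58 -21.39  -4.82] n>= 5.4
```

Request:
{"op": "step_arm", "data": {"motion": "0 0 0 2 -3 -3 1;0 0 0 5 -7 -4.8 1;0 0 0 8 -11 -4.8 1;0 0 0 11 -15 -4.8 1;0 0 0 13.5 -18.5 -4.8 1;0 0 0 15 -20.6 -4.8 1;0 0 0 15.6 -21.4 -4.8 1;0 0 0 15.6 -21.4 -4.8 1;0 0 0 15.6 -21.4 -4.8 1;0 0 0 15.6 -21.4 -4.8 1"}}

```text
t: 22.65
position: [0.5989, -0.0841, 0.1481]
tool_rot: [3.141, -0.004, -0.002]
contact_force: [0.7, -0.2, -0.8]
gripper_width: 0.0283
```

Run:
```python
from h import *
s=sense();print(s["t"],s["position"],yaw(),s["gripper_width"])
look("w9",["red_cup","red_bottle_mid","blue_cup","blue_bottle_mid"],[("red_cup",.009)])
cal=get_calibration("wrist")
r=place_of("wrist","red_bottle_mid")
if r: print([onz(cal,r[0]["uv"],s["position"][2]+d) for d in (.021,)])
```

```text
22.65 [ 0.59890167 -0.08405327  0.14805289] -0.002410434653929638 0.028284172077615313
red_cup 0.72 [323.4 139. ] [ 0.64   -0.0884  0.    ]
red_bottle_mid 0.69 [319.5 241.9] [ 0.5383 -0.084   0.033 ]
blue_cup 0.71 [154.3 155.2] [0.6236 0.0903 0.    ]
blue_bottle_mid 0.72 [525.8 170.3] [ 0.6128 -0.2833  0.033 ]
red_cup rect [644.2 -87.4  58.1  59.9  89.8] 0.87
[array([ 0.59952764, -0.08370098,  0.16905289])]
```

Request:
{"op": "step_arm", "data": {"motion": "0 0 0 2 0.1 0 1;0 0 0 4.1 0.3 0 1;0 0 0 4.1 0.3 3 1;0 0 0 4.1 0.3 6 1;0 0 0 4.1 0.3 9 1;0 0 0 4.1 0.3 11.3 1;0 0 0 4.1 0.3 12.3 1;0 0 0 4.1 0.3 12.8 1;0 0 0 4.1 0.3 13.1 1;0 0 0 4.1 0.3 13.2 1;0 0 0 4.1 0.3 13.2 1"}}

```text
t: 24.1
position: [0.6416, -0.0858, 0.0173]
tool_rot: [-3.142, 0.001, -0.003]
contact_force: [0.6, 0.0, -0.6]
gripper_width: 0.0283
```

Request:
{"op": "step_arm", "data": {"motion": "0 0 0 0 0 0 0.6;0 0 0 0 0 0 0.4;0 0 0 0 0 0 0.2;0 0 0 0 0 0 0;0 0 0 0 0 0 0;0 0 0 0 0 0 0;0 0 0 0 0 -4 0;0 0 0 0 0 -9 0;0 0 0 0 0 -14 0;0 0 0 0 0 -14 0"}}

```text
t: 25.1
position: [0.6462, -0.0863, 0.1657]
tool_rot: [3.14, 0.001, 0.027]
contact_force: [0.9, -0.0, 0.2]
gripper_width: 0.0861
```

Run:
```python
from h import *
s=sense();print(s["t"],s["position"],yaw(),s["gripper_width"])
look("w10",["red_cup","red_bottle_mid","blue_bottle_mid"],[("red_cup",.009)])
go([.617,-.281,.16],0)
```

```text
25.1 [ 0.64615068 -0.08631042  0.16568204] 0.0005719416297318063 0.08607233078324583
red_cup 0.9 [317.8 180.8] [ 0.6385 -0.0839  0.    ]
red_bottle_mid 0.69 [316.6 187.3] [ 0.6391 -0.0829  0.033 ]
red_cup rect [643.9 -87.2  59.6  56.2  80.1] 0.84
row [-0.     0.004 -0.001] [-2.25 19.51 -0.56] n>= 3.9
```

Request:
{"op": "step_arm", "data": {"motion": "0 0 0 -1 5 0 0;0 0 0 -3 10 0 0;0 0 0 -3 15 0 0;0 0 0 -3 19.6 0 0;0 0 0 -3 19.6 0 0;0 0 0 -3 19.6 0 0;0 0 0 -3 19.6 0 0"}}

```text
t: 26.05
position: [0.6103, -0.281, 0.1549]
tool_rot: [-3.141, 0.0, 0.004]
contact_force: [0.4, 0.5, 0.3]
gripper_width: 0.0871
```

Run:
```python
from h import *
s=sense();print(s["t"],s["position"],yaw(),s["gripper_width"])
look("w11",["red_cup","red_bottle_mid","blue_bottle_mid","beaker_mid"],[])
```

```text
26.05 [ 0.61030874 -0.28102488  0.154906  ] -0.0002750401191816725 0.08709962244831422
red_cup 0.57 [137.8 148.4] [ 0.6406 -0.0857  0.    ]
red_bottle_mid 0.68 [114.3 149.9] [ 0.6435 -0.0814  0.033 ]
blue_bottle_mid 0.6 [323.7 179.1] [ 0.6146 -0.2849  0.033 ]
beaker_mid 0.84 [461.8 218.8] [ 0.5733 -0.4267  0.035 ]
```

Request:
{"op": "step_arm", "data": {"motion": "0 0 0 0.4 0.4 0 0;0 0 0 0.4 0.4 5 0;0 0 0 0.4 0.4 10 0;0 0 0 0.4 0.4 13 0;0 0 0 0.4 0.4 14.3 0;0 0 0 0.4 0.4 14.3 0;0 0 0 0.4 0.4 14.3 1;0 0 0 0.4 0.4 14.3 1;0 0 0 0.4 0.4 14.3 1;0 0 0 0.4 0.4 14.3 1;0 0 0 0.4 0.4 14.3 1;0 0 0 0.4 0.4 14.3 1;0 0 0 0.4 0.4 14.3 1;0 0 0 0.4 0.4 14.3 1;0 0 0 0.4 0.4 14.3 1;0 0 0 0.4 0.4 14.3 1"}}

```text
t: 27.9
position: [0.6151, -0.286, 0.0142]
tool_rot: [3.141, -0.001, 0.001]
contact_force: [-2.3, 0.9, 4.9]
gripper_width: 0.0257
```

Request:
{"op": "step_arm", "data": {"motion": "0 0 0 0 0 -1 1;0 0 0 0 0 -2 1;0 0 0 0 0 -4 1;0 0 0 0 0 -7 1;0 0 0 0 0 -10 1;0 0 0 0 0 -13.8 1;0 0 0 0 0 -13.8 1"}}

```text
t: 28.6
position: [0.6184, -0.2874, 0.1589]
tool_rot: [3.137, 0.0, 0.02]
contact_force: [0.7, -0.8, -0.1]
gripper_width: 0.0224
```

Run:
```python
from h import *
go([.59,.091,.15],0)
```

```text
row [ 0.005 -0.013  0.   ] [ -2.84 -37.84   0.67] n>= 7.6
```

Run:
```python
from h import *
s=sense();print(s["t"],s["position"],s["gripper_width"],s["contact_force"])
a=cv2.resize(camera("wrist")[120:340,180:460,::-1],(382,300))
b=cv2.resize(camera("side")[195:285,352:472,::-1],(400,300))
cv2.imwrite("pics/m5.png",np.hstack([a,b]))
for c in ("scene","side"):
    camera(c);cal=get_calibration(c)
    for r in place_of(c,"blue_bottle_mid")[:1]: print(c,r["conf"],r["uv"],onz(cal,r["uv"],.033))
```

```text
28.6 [ 0.6183524  -0.28738591  0.15891765] 0.022397332151668406 [ 0.68858056 -0.83467398 -0.08229157]
scene 0.7 [264.1, 142.7] [ 0.52404422 -0.54459719  0.033     ]
side 0.96 [420.5, 216.2] [ 0.75562771 -0.17450009  0.033     ]
```

View pics/m5.png

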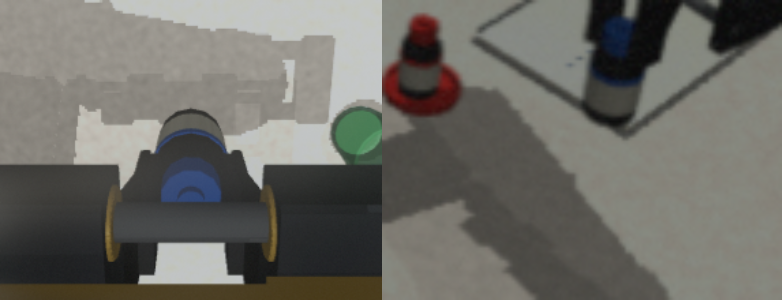

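This explains it. In w2 the fingertips show at row 232 with their inner faces 80 px off centre, which puts them about 28 mm behind the reported TCP. So the true tip height is the reported z plus about 0.028. The fingers closed above the box and the dish, and held the bottles near the shoulder and cap. I'll finish the blue bottle, then use a corrected depth for the other two.

Request:
{"op": "step_arm", "data": {"motion": "0 0 0 -0.5 -4 0 1;0 0 0 -1 -9 0.6 1;0 0 0 -1.5 -14 0.6 1;0 0 0 -2 -18.5 0.6 1;0 0 0 -2.5 -23 0.6 1;0 0 0 -2.8 -27.5 0.6 1;0 0 0 -2.8 -32 0.6 1;0 0 0 -2.8 -35.5 0.6 1;0 0 0 -2.8 -37.3 0.6 1;0 0 0 -2.8 -37.8 0.6 1;0 0 0 -2.8 -37.8 0.6 1;0 0 0 -2.8 -37.8 0.6 1"}}

```text
t: 30.1
position: [0.5868, 0.0909, 0.1449]
tool_rot: [3.141, -0.003, -0.002]
contact_force: [0.8, -0.9, -1.0]
gripper_width: 0.022
```

Run:
```python
from h import *
s=sense();print(s["t"],s["position"],yaw(),s["gripper_width"])
look("w12",["blue_cup","red_bottle_mid"],[("blue_cup",.009)])
cal=get_calibration("wrist")
for r in place_of("wrist","blue_bottle_mid")[:2]: print("bottle",r["conf"],onz(cal,r["uv"],s["position"][2]+.02))
go([.6235,.091,.03],0)
```

```text
30.1 [0.58684295 0.09091086 0.14486003] -0.002084533400334116 0.021954648810815835
blue_cup 0.77 [319.9 144.6] [0.6225 0.09   0.    ]
red_bottle_mid 0.64 [512.5 123.4] [ 0.6451 -0.0867  0.033 ]
blue_cup rect [616.6 273.8  90.7  50.1  29.3] 0.73
bottle 0.84 [0.5878456  0.08995524 0.16486003]
row [ 0.     0.    -0.002] [3.640e+00 1.000e-02 1.153e+01] n>= 2.4
```

Request:
{"op": "step_arm", "data": {"motion": "0 0 0 2 0 0 1;0 0 0 3.6 0 0 1;0 0 0 3.6 0 3 1;0 0 0 3.6 0 6 1;0 0 0 3.6 0 9 1;0 0 0 3.6 0 11 1;0 0 0 3.6 0 12 1;0 0 0 3.6 0 12.4 1;0 0 0 3.6 0 12.7 1;0 0 0 3.6 0 12.7 1;0 0 0 3.6 0 12.7 1"}}

```text
t: 31.45
position: [0.6241, 0.0923, 0.0197]
tool_rot: [-3.141, 0.001, -0.004]
contact_force: [-0.2, -0.6, 1.7]
gripper_width: 0.0223
```

Request:
{"op": "step_arm", "data": {"motion": "0 0 0 0 0 0.1 1;0 0 0 0 0 0.2 1;0 0 0 0 0 0.2 1"}}

```text
t: 31.75
position: [0.6246, 0.0923, 0.0195]
tool_rot: [-3.141, -0.001, -0.006]
contact_force: [-2.9, -0.7, 10.3]
gripper_width: 0.0223
```

Contact came at z = 0.0195, so the bottle is on the cup floor. Easing off and releasing.

Request:
{"op": "step_arm", "data": {"motion": "0 0 0 0 0 -0.1 1;0 0 0 0 0 -0.1 0.65;0 0 0 0 0 -0.1 0.4;0 0 0 0 0 -0.1 0.2;0 0 0 0 0 -0.1 0;0 0 0 0 0 -0.1 0;0 0 0 0 0 -0.1 0;0 0 0 0 0 -4 0;0 0 0 0 0 -8 0;0 0 0 0 0 -12 0;0 0 0 0 0 -12 0"}}

```text
t: 32.85
position: [0.6273, 0.0931, 0.1434]
tool_rot: [-3.138, -0.001, -0.021]
contact_force: [1.2, -0.1, 0.2]
gripper_width: 0.0858
```

Run:
```python
from h import *
s=sense();print(s["t"],s["position"],yaw(),s["gripper_width"])
look("w13",["blue_cup","blue_bottle_mid","red_bottle_mid"],[])
go([.457,.0965,.1],0)
```

```text
32.85 [0.62730049 0.09314389 0.14342367] 0.0004070832130569259 0.08582290090085867
blue_cup 0.57 [319.9 186.8] [0.6179 0.0927 0.    ]
blue_bottle_mid 0.92 [319.  191.3] [0.6215 0.0934 0.033 ]
red_bottle_mid 0.86 [509.7 172.2] [ 0.64   -0.0858  0.033 ]
row [ 0.     0.003 -0.001] [-16.49  -0.44   3.53] n>= 3.4
```

Request:
{"op": "step_arm", "data": {"motion": "0 0 0 -5 -0.1 0 0;0 0 0 -10 -0.2 0 0;0 0 0 -15 -0.3 0 0;0 0 0 -16.5 -0.4 3.5 0;0 0 0 -17 -0.4 3.5 0;0 0 0 -17 -0.4 3.5 0;0 0 0 -17 -0.4 8.5 0;0 0 0 -17 -0.4 13 0;0 0 0 -17 -0.4 15.3 0;0 0 0 -17 -0.4 15.9 0;0 0 0 -17 -0.4 15.9 0;0 0 0 -17 -0.4 15.9 0"}}

```text
t: 34.25
position: [0.455, 0.0971, -0.0216]
tool_rot: [-3.14, 0.001, -0.004]
contact_force: [-0.1, -0.1, 0.4]
gripper_width: 0.0869
```

Run:
```python
from h import *
go([.457,.0965,-.024],0)
look("w14",["dish_mid"],[])
```

```text
row [-0.001 -0.003 -0.001] [0.19 0.06 0.24] n>= 0.1
dish_mid 0.75 [317.5 245.5] [0.4562 0.0978 0.0075]
```

No contact force at z = −0.0216, which confirms the 28 mm offset.

Request:
{"op": "step_arm", "data": {"motion": "0 0 0 0.1 0 0.2 0;0 0 0 0.1 0 0.2 0;0 0 0 0.1 0 0.2 1;0 0 0 0.1 0 0.2 1;0 0 0 0.1 0 0.2 1;0 0 0 0.1 0 0.2 1;0 0 0 0.1 0 0.2 1;0 0 0 0.1 0 0.2 1;0 0 0 0.1 0 0.2 1"}}

```text
t: 35.25
position: [0.4541, 0.0963, -0.0247]
tool_rot: [-3.142, 0.001, -0.0]
contact_force: [0.3, 0.4, 0.5]
gripper_width: 0.0591
```

Request:
{"op": "step_arm", "data": {"motion": "0 0 0 0 0 -1 1;0 0 0 0 0 -3 1;0 0 0 0 0 -6 1;0 0 0 0 0 -9 1;0 0 0 0 0 -9 1;0 0 0 0 0 -9 1"}}

```text
t: 35.85
position: [0.4541, 0.0964, 0.0662]
tool_rot: [-3.14, 0.002, -0.002]
contact_force: [-0.8, 0.0, 0.1]
gripper_width: 0.0594
```

Run:
```python
from h import *
s=sense();print(s["t"],s["position"],s["gripper_width"])
look("w15",["dish_mat"],[])
cal=get_calibration("wrist")
for r in place_of("wrist","dish_mid")[:1]: print("dish",r["conf"],onz(cal,r["uv"],s["position"][2]+.0315))
go([.468,-.114,.07],0)
```

```text
35.85 [0.45412166 0.09642747 0.06616585] 0.05936234461453634
dish_mat 0.65 [577.3 182.7] [ 0.4671 -0.1142  0.    ]
dish 0.58 [0.45630742 0.09505064 0.09766585]
row [ 0.001  0.002 -0.001] [ 1.51 20.97 -0.54] n>= 4.2
```

Request:
{"op": "step_arm", "data": {"motion": "0 0 0 0.3 4 0 1;0 0 0 0.6 8.5 0 1;0 0 0 0.9 13 0 1;0 0 0 1.2 17.5 0 1;0 0 0 1.2 20 0 1;0 0 0 1.2 21 0 1;0 0 0 1.2 21 0 1;0 0 0 1.2 21 3 1;0 0 0 1.2 21 5.5 1;0 0 0 1.2 21 7.2 1;0 0 0 1.2 21 8 1;0 0 0 1.2 21 8.3 1;0 0 0 1.2 21 8.5 1;0 0 0 1.2 21 8.5 1;0 0 0 1.2 21 8.5 1"}}

```text
t: 37.5
position: [0.4665, -0.1136, -0.019]
tool_rot: [-3.141, 0.001, -0.003]
contact_force: [-0.8, 0.4, -0.3]
gripper_width: 0.0594
```

Request:
{"op": "step_arm", "data": {"motion": "0 0 0 0 0 0.1 1;0 0 0 0 0 0.15 1;0 0 0 0 0 0.15 0.2;0 0 0 0 0 0.15 0.1;0 0 0 0 0 0.15 0;0 0 0 0 0 0.15 0;0 0 0 0 0 -3 0;0 0 0 0 0 -8 0;0 0 0 0 0 -13 0;0 0 0 0 0 -16 0;0 0 0 0 0 -16 0"}}

```text
t: 38.6
position: [0.4693, -0.1138, 0.1453]
tool_rot: [3.141, -0.0, 0.018]
contact_force: [0.0, 0.0, 0.3]
gripper_width: 0.087
```

Run:
```python
from h import *
s=sense();print(s["t"],s["position"],s["gripper_width"])
look("w16",["dish_mat","dish_mid"],[])
go([.6175,.27,.12],.505)
```

```text
38.6 [ 0.46931108 -0.11382018  0.14528676] 0.08700009403363862
dish_mid 0.67 [319.5 183.5] [ 0.4646 -0.1137  0.0075]
row [-0.001  0.001 -0.506] [ 15.21 -38.38   1.94] n>= 8.3
```

Request:
{"op": "step_arm", "data": {"motion": "0 0 -0.1 1 -5 0 0;0 0 -0.2 3 -10 0 0;0 0 -0.3 5 -15 0 0;0 0 -0.4 7 -20 0 0;0 0 -0.51 10 -25 0 0;0 0 -0.51 13 -29.5 0 0;0 0 -0.51 15.2 -34 0 0;0 0 -0.51 15.2 -38.4 1.9 0;0 0 -0.51 15.2 -38.4 1.9 0;0 0 -0.51 15.2 -38.4 1.9 0;0 0 -0.51 15.2 -38.4 1.9 0"}}

```text
t: 39.85
position: [0.6171, 0.2693, 0.1192]
tool_rot: [3.039, 0.791, -0.006]
contact_force: [-0.4, 0.7, 0.1]
gripper_width: 0.0868
```

Run:
```python
from h import *
s=sense();print(s["t"],s["position"],yaw(),s["gripper_width"])
look("w17",["slide_box_mid"],[("slide_box_mid",.03)])
go([.6172,.27,-.022],.507)
```

```text
39.85 [0.61713663 0.26932482 0.11921515] 0.5095252103387012 0.08682393935100828
slide_box_mid 0.7 [319.5 188. ] [0.6166 0.2684 0.015 ]
slide_box_mid rect [617.9 269.2  87.1  35.3  27.9] 0.88
row [0.    0.    0.001] [-1.000e-02 -1.600e-01  1.436e+01] n>= 2.9
```

Request:
{"op": "step_arm", "data": {"motion": "0 0 0.01 0 0 5 0;0 0 0.01 0 0 10 0;0 0 0.01 0 0 12.8 0;0 0 0.01 0 0 13.8 0;0 0 0.01 0 0 14 0;0 0 0.01 0 0 14 0;0 0 0.01 0 0 14 1;0 0 0.01 0 0 14 1;0 0 0.01 0 0 14 1;0 0 0.01 0 0 14 1;0 0 0.01 0 0 14 1;0 0 0.01 0 0 14 1;0 0 0.01 0 0 14 1;0 0 0.01 0 0 14 1;0 0 0.01 0 0 14 1;0 0 0.01 0 0 14 1"}}

```text
t: 41.6
position: [0.6181, 0.2701, -0.0189]
tool_rot: [3.044, 0.776, -0.0]
contact_force: [-1.1, 0.2, -0.4]
gripper_width: 0.0339
```

Request:
{"op": "step_arm", "data": {"motion": "0 0 0 0 0 -1 1;0 0 0 0 0 -3 1;0 0 0 0 0 -6 1;0 0 0 0 0 -9 1;0 0 0 0 0 -9 1;0 0 0 0 0 -9 1"}}

```text
t: 42.2
position: [0.6184, 0.2705, 0.0727]
tool_rot: [-3.043, -0.775, -0.003]
contact_force: [-0.5, -0.2, -0.8]
gripper_width: 0.0334
```

Run:
```python
from h import *
print(yaw());go([.4525,.284,.07],1.92-np.pi)
```

```text
0.49900824273817873
row [-2.000e-03 -1.000e-03  1.721e+00] [-13.92  -9.13   0.24] n>= 11.5
```

Request:
{"op": "step_arm", "data": {"motion": "0 0 0.1 -0.8 -0.5 0 1;0 0 0.24 -2 -1.3 0 1;0 0 0.38 -3.2 -2.1 0 1;0 0 0.52 -4.4 -2.9 0 1;0 0 0.66 -5.6 -3.6 0 1;0 0 0.8 -6.8 -4.4 0 1;0 0 0.94 -8 -5.2 0 1;0 0 1.08 -9.2 -6 0 1;0 0 1.22 -10.4 -6.8 0 1;0 0 1.36 -11.6 -7.6 0 1;0 0 1.5 -12.8 -8.4 0 1;0 0 1.62 -13.5 -8.9 0 1;0 0 1.72 -13.9 -9.1 0 1;0 0 1.72 -13.9 -9.1 0 1;0 0 1.72 -13.9 -9.1 0 1"}}

```text
t: 43.7
position: [0.4523, 0.2832, 0.0706]
tool_rot: [2.575, -1.797, -0.0]
contact_force: [0.3, 0.3, 0.1]
gripper_width: 0.0337
```

Run:
```python
from h import *
s=sense();print(s["t"],s["position"],yaw(),s["gripper_width"])
look("w18",["box_mat"],[("box_mat",.004)])
cal=get_calibration("wrist")
for r in place_of("wrist","slide_box_mid")[:1]: print("box",r["conf"],onz(cal,r["uv"],s["position"][2]+.034))
cv2.imwrite("pics/w18c.png",cv2.imread("pics/w18.png")[50:350,100:540])
```

```text
43.7 [0.45229783 0.2831721  0.07063953] -1.2185725544532022 0.03365288156223632
box_mat rect [458.8 268.2  69.8  90.8  20.2] 0.91
box 0.89 [0.45148656 0.28441639 0.10463953]
```

View pics/w18c.png

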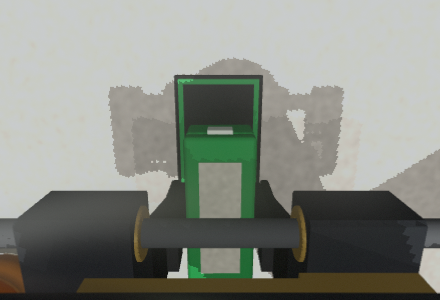

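The box is held and lined up with the mat. Lowering it.

Request:
{"op": "step_arm", "data": {"motion": "0 0 0 0 0 3 1;0 0 0 0 0 5.5 1;0 0 0 0 0 7.2 1;0 0 0 0 0 8 1;0 0 0 0 0 8.3 1;0 0 0 0 0 8.4 1;0 0 0 0 0 8.4 1;0 0 0 0 0 8.4 1"}}

```text
t: 44.7
position: [0.4531, 0.284, -0.0119]
tool_rot: [-2.573, 1.8, -0.0]
contact_force: [0.2, 0.4, 0.2]
gripper_width: 0.0337
```

Request:
{"op": "step_arm", "data": {"motion": "0 0 0 0 0 0.1 1;0 0 0 0 0 0.2 1;0 0 0 0 0 0.25 1;0 0 0 0 0 0.25 1"}}

```text
t: 45.1
position: [0.4526, 0.2835, -0.0149]
tool_rot: [-2.574, 1.801, -0.0]
contact_force: [-1.6, -0.1, 3.0]
gripper_width: 0.0341
```

Light contact (3 N), so I'm releasing, lifting clear and backing off for a final look.

Request:
{"op": "step_arm", "data": {"motion": "0 0 0 0 0 0.2 0.5;0 0 0 0 0 0.2 0.3;0 0 0 0 0 0.2 0;0 0 0 0 0 0.2 0;0 0 0 0 0 0.2 0;0 0 0 0 0 0.2 0;0 0 0 0 0 -4 0;0 0 0 0 0 -9 0;0 0 0 0 0 -14 0;0 0 0 0 0 -19 0;0 0 0 0 0 -24 0;0 0 0 0 0 -29 0;0 0 0 0 0 -30 0;0 0 0 0 0 -30 0;0 0 0 0 0 -30 0"}}

```text
t: 46.6
position: [0.4517, 0.283, 0.2832]
tool_rot: [2.572, -1.8, -0.002]
contact_force: [-0.5, -0.6, 0.2]
gripper_width: 0.0871
```

Run:
```python
from h import *
s=sense();print(s["t"],s["position"],yaw(),s["gripper_width"])
look("w19",H,[("box_mat",.004),("slide_box_mid",.034)])
c="side";im=camera(c);cal=get_calibration(c)
for q in H:
    for r in place_of(c,q)[:1]: print(c,q,round(r["conf"],2),np.round(onz(cal,r["uv"],H[q]),4))
b=im[110:350,200:500,::-1]
cv2.imwrite("pics/m6.png",cv2.resize(np.ascontiguousarray(b),(750,600),interpolation=cv2.INTER_CUBIC))
```

```text
46.6 [0.45174116 0.28303028 0.28318191] -1.2210059861068518 0.08714216489417018
slide_box_mid 0.79 [318.3 161.7] [0.451  0.2852 0.015 ]
box_mat 0.66 [317.1 160.5] [0.4524 0.2866 0.    ]
jar_mid 0.69 [196.3 237.4] [0.5818 0.4473 0.0375]
box_mat rect [453.1 282.   69.9 119.5  20.3] 0.98
slide_box_mid rect [451.7 283.1  35.2  85.6  22. ] 0.93
side red_bottle_mid 0.77 [ 0.6533 -0.0703  0.033 ]
side blue_bottle_mid 0.55 [0.6333 0.0999 0.033 ]
side dish_mid 0.83 [ 0.4738 -0.1063  0.0075]
side slide_box_mid 0.74 [0.4563 0.2928 0.015 ]
side red_cup 0.7 [ 0.647 -0.089  0.   ]
side blue_cup 0.66 [0.6303 0.0896 0.    ]
side dish_mat 0.29 [0.6611 0.1487 0.    ]
side box_mat 0.55 [0.4568 0.2808 0.    ]
side beaker_mid 0.83 [ 0.5758 -0.4238  0.035 ]
side jar_mid 0.83 [0.5732 0.4289 0.0375]
```

View pics/m6.png

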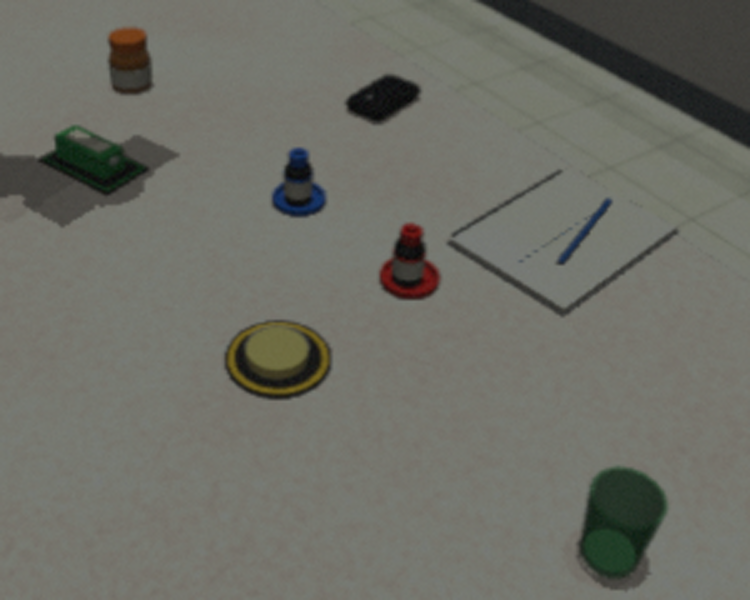

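```bash
python3 -c "from station import *; print(hand_in())"
```

```text
the job is handed in; nothing more can be done
None
```

I placed all four things and handed the job in at about t = 47 s of the 107 s allowed; `hand_in()` reports no verdict. The last side picture shows both bottles upright in the cups of their colours, the dish centred in its ring and the box on its mat. The beaker and jar stand where they were.

- **Wrong finger position:** my first tries at the box and the dish closed on nothing. The real fingertips sit about 28 mm behind the reported TCP, which contradicts the interface text. I worked this out from the wrist picture. Going down to a reported z of −0.022 without any contact then confirmed it. Those failed tries did not move anything measurably.
- **Bottle grips:** the bottles were placed before I knew about the offset, so they were held near the shoulder and cap instead of round the body. On the blue one the fingers slid up to the cap with about 5 N of contact. The blue bottle touched its cup floor before I let go. The red one was let go on height alone, perhaps 1–2 mm above the floor.

| Thing | Distance from its place (wrist camera) |
|---|---|
| Slide box | about 2 mm, and about 2° off the mat's direction |
| Dish | about 3 mm |
| Red bottle | 1–2 mm |
| Blue bottle | 2–4 mm |

**Disagreement:** the side camera's raw estimates put the red bottle about 20 mm from its cup, and the blue bottle and box 10–12 mm from theirs. Those sums ignored the 3–4 mm height of the cups and mats, and that camera had been up to 15 mm off earlier. I trusted the wrist readings and the picture, but could not confirm them independently.

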